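# Close the leaf press and lean on its lever

### The job

A leaf pack is waiting in the open lever press. Pushing only with the fingertips or the outside of the fingers, and gripping nothing, ease the standing press plate over and down onto the pack without slamming it, then push the hand lever over onto the closed plate and press it down with about 15 N. End the program while still holding the lever pressed down like that; do not drag the pack about or disturb anything else on the table.

Things in the scene. Friction and masses are not known exactly. Their poses are not given: they have to be found in the camera images.
- press: wooden lever press, screwed to the table: pale base board 230 (x) x 350 (y) mm, its upper face (the bed) 26 mm above the table. Origin: centre of its underside, at table level; z up. The plate's hinge lies along x at y = +125, z = 38 mm; the lever's pivot along x at y = -130, z = 78 mm, in a dark steel fork 62 mm wide (x) that rises to z = 92 mm
- plate: press plate, a brown board 200 (x) x 215 x 18 mm with two strap hinges, on the press's +y side. Origin: middle of the hinge axis. In its frame the wood spans y -225 (free edge) to -10 mm, z 0 (face that meets the pack) to 18 mm (outer face, with the straps and a steel wear plate for the lever's roller). Closed, its axes are those of the press and its outer face is 56 mm above the table
- plate_hinge (a joint): angle of the press plate (rad): 0 lying flat on the pack, pi/2 upright, up to 2.0 leaning outwards to the press's +y. It starts standing open at 1.70 to 1.90. The hinge is stiff (about 0.9 N m): the plate stays where it is left at any angle, and some 5 N near its free edge moves it
- plate_edge (a point): middle of the plate's free edge, on its outer face (plate frame 0, -225, 18 mm)
- lever: hand lever on the press's -y side: steel shank, then a flat pale wooden handle 36 mm wide (x), 18 mm thick. Origin: middle of its pivot axis. In its frame it runs along +y, the handle from y 90 to its end at 240 mm, z -9 to +9 mm; a steel roller hangs under it at y 50 mm. Closed, its axes are those of the press: it points to +y over the plate, upper face 87 mm above the table
- lever_pivot (a joint): angle of the lever (rad): 0 level over the closed plate with its roller on it, pi/2 upright, up to 2.0 leaning out to the press's -y. Starts standing back at 1.70 to 1.92. The pivot is stiff (0.45 N m): the lever stays where it is left; some 4 N near its end moves it. 15 N down on the handle presses the pack with 50 N or more; the lever then gives only a few mm
- lever_end (a point): middle of the lever's far end, on its upper (when standing: outer) face (lever frame 0, 240, 9 mm)
- pack: leaf pack, two thin plywood boards (a leaf mark on top) with paper between, 150 x 150 x 12 mm, 200 g, loose on the bed of the press. Origin: centre of its underside; z up
- mallet: rubber mallet lying on the table, black head 64 mm thick and 105 mm long, pale handle 300 mm. Origin: centre of the head, 32 mm above the table; the handle points to its -x. A bystander
- star_cutter: star-shaped steel cutter, 84 mm across, 30 mm high. Origin: centre of its underside. A bystander
- leaf_cutter: leaf-shaped steel cutter, 100 x 60 mm, 30 mm high. Origin: centre of its underside. A bystander
- red_jar: red pigment jar, 62 mm across, 85 mm high. Origin: centre of its underside. A bystander
- blue_jar: blue pigment jar, 62 mm across, 85 mm high. Origin: centre of its underside. A bystander
- brush: brush 200 mm long lying on the table along its x. Origin: under its middle. A bystander
- flower_bowl: white bowl of orange marigolds, 90 mm across, 48 mm high. Origin: centre of its underside. A bystander

How it is judged:
On the way, in this order (a step that is already met when the one before it is completed fails the run):
1. the press plate lies closed on the pack while the lever still stands back (value of joint plate_hinge below 0.06 rad and value of joint lever_pivot above 1 rad), for 0.1 s.
2. the lever has been swung over and its roller lies on the closed plate (value of joint lever_pivot below 0.08 rad and value of joint plate_hinge below 0.05 rad), for 0.1 s.
At the end, for the whole second after the job is handed in: the plate is closed on the pack (below 0.05 rad), the lever lies over it (below 0.08 rad), the fingers press on the lever with 6 to 45 N and the plate on the pack with more than 20 N throughout the last second; the pack is within 15 mm, and every bystander within 30 mm, of where it started (all of step 2 and contact force between the fingers and lever between 6 and 45 N and contact force between plate and pack above 20 N and distance of pack from where it was at the start of the episode below 0.015 m and distance of each of mallet, star_cutter, leaf_cutter, red_jar, blue_jar, brush, flower_bowl from where it was at the start of the episode below 0.03 m); the arm keeps its last pose, push and grip.
It fails at once if the press plate or the lever is slammed (faster than 3 rad/s) (velocity of joint any of plate_hinge, lever_pivot below -3 rad/s).
It fails at once if the lever or the plate is forced (more than 45 N from the fingers) (contact force between the fingers and lever above 45 N or contact force between the fingers and plate above 45 N).
It fails at once if the lever or the plate is gripped while it swings (more than 30 N in all from the fingers; a push needs some 5 N) ((contact force between the fingers and lever above 30 N and value of joint lever_pivot above 0.2 rad) or (contact force between the fingers and plate above 30 N and value of joint plate_hinge above 0.2 rad)).
It fails at once if the pack is lifted, or dragged more than 15 mm (distance of pack from where it was at the start of the episode above 0.015 m or angle between pack's own z axis and vertical above 0.15 rad).
It fails at once if a bystander is moved more than 30 mm (distance of any of mallet, star_cutter, leaf_cutter, red_jar, blue_jar, brush, flower_bowl from where it was at the start of the episode above 0.03 m).
It also fails if it takes over 58 s, if anything falls off the work surface, if the arm or the gripper's body presses on something with over 40 N, if the wrist force passes 120 N, or if a joint passes its speed limit or range.

### The arm

A 6-joint arm with a two-finger parallel gripper is mounted at the origin on the work surface. World frame = base frame: x ahead of the robot, y to its left, z up, the work surface at z = 0. Lengths are in m, angles in rad, forces in N, time in s.
With the tool pointing down it reaches from about 0.35 to 0.925 m from the base axis. Payload 6.4 kg.
Tool frame: the origin (TCP) lies at the very end of the fingers, on their centre line; the grasp point (between the pads) lies pinch_z behind it (pinch_z is the distance from the TCP to the grasp point, in m); z points along the fingers, y is the line along which they close (so a half turn about z gives the same grasp; the last joint's range is limited). The gripper opens to 85 mm and grips with 20 to 120 N. Pads are 22 mm wide; open, the fingers measure 114 mm over their backs; the gripper's body (76 mm by 85 mm) begins 54 mm behind the grasp point. The pads swing forward as they close: fully open they stand 13 mm farther back than shut.
Start: joints at [-1.455, 0.245, 1.558, -0, 1.339, -0.174], TCP at [0.186, -0.623, 0.231] pointing down, gripper open.
Joint ranges: [-3.13, 3.13], [-1.02, 2.26], [0.13, 2.54], [-0.95, 4.09], [0.21, 2.88], [-2.74, 2.74]. Speed limits (rad/s): [2.57, 2.57, 3.14, 3.14, 3.14, 3.14].

### API

Orientations are given as a rotation vector (axis times angle).
In Python, from cell import * gives the robot as it stands.
- The arm moves only by the tool servo_tool, never from a script. Its argument "motion" is a list of rows, each an object with "gripper": the opening, from 0 (shut) to 1 (fully open); "travel": the shift along the tool's x, y, z each as a share of 80 cm, from -1 to 1, a list of three; "delta_rot": the turn, a rotation vector about the tool's x, y, z each as a share of 2 rad, from -1 to 1, a list of three. In form: [{"gripper": gripper, "travel": [x, y, z], "delta_rot": [ax, ay, az]}, ...]. A call has 1 to 12 rows; each row is the pose to reach, as a shift and turn from the pose commanded when the call began, along the tool's axes at that moment; what a row does not reach only later rows make up. A row lasts 1/12 s, in which the tool goes at most 41.7 mm and 7.16 degrees, less where a joint would pass 70% of its speed; a pose out of reach is approached as far as the arm can. A call with a number of a shift or a turn outside -1 to 1 is refused whole. A call with a gripper value outside its range is refused whole. The fingers move at their own pace and stop on an object; "newtons" is the grip in N (left out, the last holds). Time passes only in rows, so rows that repeat a pose let the fingers close. It gives the time, the measured TCP pose, the force, the opening and the grip force at its end, in the units of the state.
- get_state(): the state, without advancing time (a new reading comes with each control period).
- read_camera(name): name is "side" or "top" or "wrist"; returns (picture, depth): 400x640x3 uint8, red, green, blue; 400x640 float32, m along the optical axis (not along the pixel's ray), 0 where there is no reading.
- camera_info(name): a dict with "K" (3x3 intrinsics, pixels), "pose" (4x4, takes a point from camera to world coordinates). Camera axes: x right, y up, looking along -z (the intrinsics and any distortion apply to the point x, -y, -z); pixel columns grow to the right and rows downward; lengths in m; the calibration is good to about 2 mm. A picture is of the moment at which its call begins: read the wrist's pose just before it. camera_info takes no time and is no camera call; for the wrist camera it gives the pose at the moment of the call.
- hand_in(): hands the job in; it is judged then, once.
The state is a dict: "clock": time; "q": joint angles; "qvel": joint speeds; "effort": joint torques, N m; "position": TCP position; "eef_rot": TCP orientation; "force": force on the tool from outside, world axes, zero at the start; "torque": the same for the moment, N m; "width": finger opening in m; "gripper_force": force on a finger pad.
Only numpy, scipy, OpenCV 4.12 (cv2) and the standard library are available. Lean on these libraries where they do the work, as an engineer would, in place of code of your own. Each camera call takes 0.05 s, during which the arm holds its last target. There are 200 camera calls.

## Working session

There is one attempt and no reset: what is moved stays moved. The work goes in short steps, Python scripts to look and compute and a tool call to move; the robot and the scene stay as the last step left them, time stands still between calls to the robot, and variables do not carry over. Pictures are saved under pics/ and viewed, at most 10 in all, crops included, and the job is handed in when it is done.

Besides the shell and the picture viewer there is one more tool, called after "Emit:" by a JSON object that holds its "op" and its "data". servo_tool: Moves the arm, as the interface text tells. Shift numbers are shares of 80 cm and turn numbers shares of 2 rad, none past 1 either way. Its arguments: {"type":"object","properties":{"motion":{"type":"array","items":{"type":"object","properties":{"gripper":{"type":"number"},"travel":{"type":"array","items":{"type":"number","minimum":-1,"maximum":1}},"delta_rot":{"type":"array","items":{"type":"number","minimum":-1,"maximum":1}}}}},"newtons":{"type":"number"}},"required":["motion"]}

```bash
mkdir -p pics
cat > h.py <<'E'
from cell import *
import numpy as np, cv2
from scipy.spatial.transform import Rotation as R
def pts(name,d=None):
    i=camera_info(name);K=np.array(i["K"]);P=np.array(i["pose"])
    im,d=read_camera(name)
    v,u=np.mgrid[:400,:640]
    X=np.stack([(u-K[0,2])/K[0,0]*d,-(v-K[1,2])/K[1,1]*d,-d],-1)
    W=X@P[:3,:3].T+P[:3,3]
    W[d==0]=np.nan
    return im,d,W
E
python3 - <<'E'
from h import *
for n in("top","side"):
    im,d,W=pts(n); np.save(f"{n}.npy",W); cv2.imwrite(f"pics/{n}.png",im[:,:,::-1])
    print(n,{k:np.round(v,3).tolist() for k,v in camera_info(n).items()})
print(get_state())
E
```

```text
top {'K': [[492.712, 0.0, 324.13], [0.0, 492.712, 206.62], [0.0, 0.0, 1.0]], 'pose': [[0.03, 0.989, -0.142, 0.321], [-0.999, 0.032, 0.012, -0.011], [0.017, 0.142, 0.99, 1.45], [0.0, 0.0, 0.0, 1.0]]}
side {'K': [[462.899, 0.0, 321.973], [0.0, 462.899, 203.683], [0.0, 0.0, 1.0]], 'pose': [[-0.978, 0.129, -0.162, 0.307], [-0.207, -0.63, 0.748, 0.988], [-0.006, 0.766, 0.643, 0.974], [0.0, 0.0, 0.0, 1.0]]}
{'clock': 0.1, 'q': array([-1.45511477e+00,  2.45747034e-01,  1.55886868e+00, -2.89772032e-05,
        1.33872079e+00, -1.74106884e-01]), 'qvel': array([ 0.00077088, -0.00092652, -0.00318044, -0.00105148, -0.00201787,
        0.00192293]), 'effort': array([ 1.97715822e-04, -4.30671108e+01, -3.27129221e+01, -1.77100869e-04,
        2.81807486e-03, -8.07421031e-06]), 'position': array([ 0.18567339, -0.6223988 ,  0.23030133]), 'eef_rot': array([-3.10694531e+00, -4.53366108e-01, -3.57202743e-05]), 'force': array([-0.73702957, -0.0293549 , -0.04713034]), 'torque': array([-0.01185663, -0.0233329 ,  0.02007666]), 'gripper_force': 0.0, 'width': 0.08550513327020554}
```

View pics/top.png

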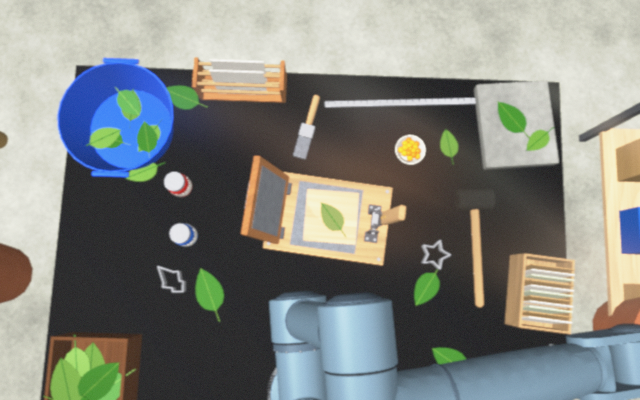

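View pics/side.png

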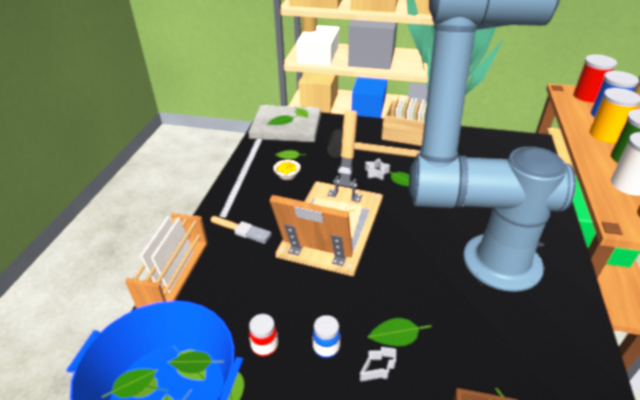

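The top view shows the press at (265-392, 160-265), with the plate standing on the left (world +y) and the lever at (372-405, 215) on the right. The side view shows the plate's outer face at about (312, 228) and the lever handle at (348, 135).

Run:
```python
from h import *
T=np.load("top.npy");S=np.load("side.npy")
def at(W,u,v,r=1): return np.round(np.nanmedian(W[v-r:v+r+1,u-r:u+r+1].reshape(-1,3),0),4)
for p in [(392,187),(383,264),(330,185),(340,255),(330,217),(300,200),(258,158),(247,235),(270,200),(396,215),(403,208),(404,218),(389,213)]: print("T",p,at(T,*p))
for p in [(273,202),(350,214),(312,212),(300,235),(330,240),(290,230),(340,255),(345,116),(353,116),(349,125),(347,150),(350,150)]: print("S",p,at(S,*p))
m=(T[...,2]>.017)&(T[...,2]<.046);m[:, :240]=0;m[:,400:]=0;m[:150]=0;m[270:]=0
m=cv2.morphologyEx(m.astype(np.uint8),cv2.MORPH_OPEN,np.ones((3,3)))
n,l,st,_=cv2.connectedComponentsWithStats(m);k=1+st[1:,4].argmax()
P=T[l==k];print("z",np.percentile(P[:,2],[5,25,50,75,95]))
r=cv2.minAreaRect(P[:,:2].astype(np.float32));print(r,cv2.boxPoints(r))
# plate outer face from side
q=S[215:250,285:342].reshape(-1,3);c=np.nanmedian(q,0);q=q[~np.isnan(q).any(1)]
for _ in range(5):
    c=q.mean(0);nn=np.linalg.svd(q-c)[2][2];q=q[abs((q-c)@nn)<.006]
print("plate",c,nn,len(q))
im=cv2.imread("pics/top.png")[140:280,230:420];cv2.imwrite("pics/c1.png",cv2.resize(im,None,fx=4,fy=4,interpolation=2))
im=cv2.imread("pics/side.png")[100:280,260:400];cv2.imwrite("pics/c2.png",cv2.resize(im,None,fx=3.3,fy=3.3,interpolation=2))
```

```text
T (392, 187) [ 0.595  -0.2304  0.0028]
T (383, 264) [ 0.3657 -0.2072  0.001 ]
T (330, 185) [ 0.5905 -0.0444  0.0274]
T (340, 255) [ 0.3868 -0.0791  0.0281]
T (330, 217) [ 0.4943 -0.0468  0.0402]
T (300, 200) [0.5432 0.0416 0.0255]
T (258, 158) [0.6109 0.1416 0.2502]
T (247, 235) [0.4205 0.1618 0.2397]
T (270, 200) [0.5202 0.1165 0.157 ]
T (396, 215) [ 0.4726 -0.1967  0.2944]
T (403, 208) [ 0.4872 -0.2094  0.3143]
T (404, 218) [ 0.4664 -0.2127  0.3113]
T (389, 213) [ 0.485  -0.1884  0.2371]
S (273, 202) [0.6114 0.1547 0.2419]
S (350, 214) [ 0.4481 -0.0692  0.0388]
S (312, 212) [0.5095 0.1673 0.2384]
S (300, 235) [0.5563 0.1186 0.106 ]
S (330, 240) [0.4714 0.1326 0.1199]
S (290, 230) [0.5809 0.1269 0.1304]
S (340, 255) [0.4463 0.1163 0.0494]
S (345, 116) [ 0.4928 -0.1968  0.3017]
S (353, 116) [ 0.469  -0.1938  0.304 ]
S (349, 125) [ 0.4797 -0.1923  0.2756]
S (347, 150) [ 0.4806 -0.176   0.1986]
S (350, 150) [ 0.4715 -0.1773  0.2   ]
z [0.02175626 0.02525642 0.02859913 0.03628729 0.04121226]
((0.4970126152038574, -0.0428895503282547), (0.35006970167160034, 0.2307163029909134), 83.58081817626953) [[ 0.3628085  -0.20392981]
 [ 0.5920784  -0.22972426]
 [ 0.63121676  0.11815071]
 [ 0.40194684  0.14394516]]
plate [0.51587709 0.13530893 0.14070178] [ 0.10534632  0.95004056 -0.29381133] 1930
```

View pics/c1.png

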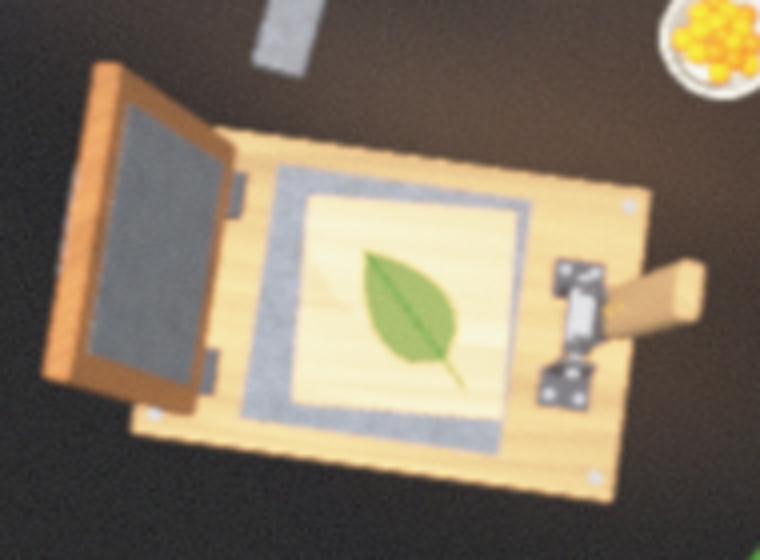

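View pics/c2.png

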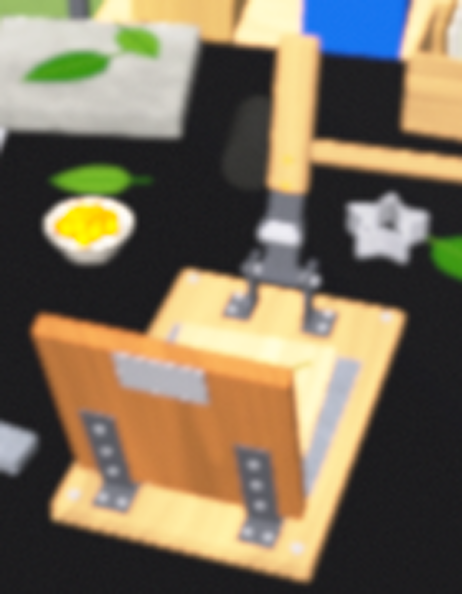

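The base rectangle fits at 350 x 231 mm, as given. Its centre is (0.497, -0.043) and its yaw is -0.112 rad. The plate stands at about 1.87 rad and the lever lies on the press centre line. First I raise the tool, align it with the press and shut the fingers.

Emit:
{"op": "servo_tool", "data": {"motion": [{"gripper":0,"travel":[0,0,-0.05],"delta_rot":[0,0,0.05]},{"gripper":0,"travel":[0,0,-0.1],"delta_rot":[0,0,0.1]},{"gripper":0,"travel":[0,0,-0.15],"delta_rot":[0,0,0.15]},{"gripper":0,"travel":[0,0,-0.21],"delta_rot":[0,0,0.201]},{"gripper":0,"travel":[0,0,-0.21],"delta_rot":[0,0,0.201]},{"gripper":0,"travel":[0,0,-0.21],"delta_rot":[0,0,0.201]}], "newtons": 40}}

```text
clock: 0.6
position: [0.1859, -0.6241, 0.4042]
eef_rot: [3.129, -0.175, 0.002]
force: [0.9, 0.3, 0.4]
width: 0.0124
gripper_force: 0.0
```

```bash
cat >> h.py <<'E'
a=-.1121; C=np.array([.497,-.0429]); PX=np.array([np.cos(a),np.sin(a)]); PY=np.array([-np.sin(a),np.cos(a)])
def toP(w): d=np.asarray(w)[:2]-C; return np.array([d@PX,d@PY,w[2]])
def toW(p): return np.append(C+p[0]*PX+p[1]*PY,p[2])
def trav(targets):
    s=get_state();Rt=R.from_rotvec(s["eef_rot"]).as_matrix()
    print("press xyz",np.round(toP(s["position"]),4),"F",np.round(s["force"],1),"tool axes in press",np.round(Rt[:2,0]@np.c_[PX,PY],3),"t",s["clock"],"w",s["width"])
    for p in targets: print(p,np.round((toW(p)-s["position"])@Rt/.8,4).tolist())
E
python3 - <<'E'
from h import *
import cell; print([k for k in dir(cell) if 'pinch' in k], getattr(cell,'pinch_z',None))
trav([(0,.25,.40),(0,.25,.225)])
S=np.load("side.npy");T=np.load("top.npy")
for W in(S[116,349],S[125,349],S[150,348],T[213,404],S[202,273],S[212,312]): print(np.round(toP(W),4))
E
```

```text
['pinch_z'] 0.0187
press xyz [-0.2441 -0.6123  0.4042] F [0.9 0.3 0.4] tool axes in press [1.    0.001] t 0.6 w 0.012363572734489082
(0, 0.25, 0.4) [0.3057, -1.0777, -0.0028]
(0, 0.25, 0.225) [0.3053, -1.0795, 0.2159]
[ 0.0015 -0.1546  0.3029]
[-0.0003 -0.1514  0.2751]
[-0.0051 -0.1321  0.2007]
[-0.0017 -0.1711  0.311 ]
[0.0917 0.2085 0.2419]
[-0.0111  0.2104  0.2384]
```

Emit:
{"op": "servo_tool", "data": {"motion": [{"gripper":0,"travel":[0.153,-0.54,0]},{"gripper":0,"travel":[0.153,-0.54,0]},{"gripper":0,"travel":[0.153,-0.54,0]},{"gripper":0,"travel":[0.153,-0.54,0]},{"gripper":0,"travel":[0.153,-0.54,0]},{"gripper":0,"travel":[0.153,-0.54,0]},{"gripper":0,"travel":[0.153,-0.54,0]},{"gripper":0,"travel":[0.306,-0.99,0]},{"gripper":0,"travel":[0.306,-0.99,0]},{"gripper":0,"travel":[0.306,-0.99,0]},{"gripper":0,"travel":[0.306,-0.99,0]},{"gripper":0,"travel":[0.306,-0.99,0]}]}}

```text
schema error: expected keys gripper, travel, delta_rot
```

```bash
python3 -c "
from h import *
trav([(0,.25,.40),(0,.25,.225)])"
```

```text
press xyz [-0.2441 -0.6123  0.4042] F [0.9 0.3 0.4] tool axes in press [1.    0.001] t 0.6 w 0.012363572734489082
(0, 0.25, 0.4) [0.3057, -1.0777, -0.0028]
(0, 0.25, 0.225) [0.3053, -1.0795, 0.2159]
```

Emit:
{"op": "servo_tool", "data": {"motion": [{"gripper":0,"travel":[0.28,-0.99,0],"delta_rot":[0,0,0]},{"gripper":0,"travel":[0.28,-0.99,0],"delta_rot":[0,0,0]},{"gripper":0,"travel":[0.28,-0.99,0],"delta_rot":[0,0,0]},{"gripper":0,"travel":[0.28,-0.99,0],"delta_rot":[0,0,0]},{"gripper":0,"travel":[0.28,-0.99,0],"delta_rot":[0,0,0]},{"gripper":0,"travel":[0.28,-0.99,0],"delta_rot":[0,0,0]},{"gripper":0,"travel":[0.28,-0.99,0],"delta_rot":[0,0,0]},{"gripper":0,"travel":[0.28,-0.99,0],"delta_rot":[0,0,0]},{"gripper":0,"travel":[0.28,-0.99,0],"delta_rot":[0,0,0]},{"gripper":0,"travel":[0.28,-0.99,0],"delta_rot":[0,0,0]},{"gripper":0,"travel":[0.28,-0.99,0],"delta_rot":[0,0,0]},{"gripper":0,"travel":[0.28,-0.99,0],"delta_rot":[0,0,0]}]}}

```text
clock: 1.6
position: [0.3746, -0.1578, 0.3968]
eef_rot: [-3.135, 0.176, 0.004]
force: [-0.2, -0.4, 1.2]
width: 0.0001
gripper_force: 0.0
```

```bash
python3 -c "
from h import *
trav([(0,.25,.40),(0,.25,.225)])"
```

```text
press xyz [-0.1088 -0.1278  0.3968] F [-0.2 -0.4  1.2] tool axes in press [ 1. -0.] t 1.6 w 7.66257057486308e-05
(0, 0.25, 0.4) [0.136, -0.4723, -0.0035]
(0, 0.25, 0.225) [0.1366, -0.4719, 0.2153]
```

Emit:
{"op": "servo_tool", "data": {"motion": [{"gripper":0,"travel":[0.136,-0.47,0],"delta_rot":[0,0,0]},{"gripper":0,"travel":[0.136,-0.47,0],"delta_rot":[0,0,0]},{"gripper":0,"travel":[0.136,-0.47,0],"delta_rot":[0,0,0]},{"gripper":0,"travel":[0.136,-0.47,0],"delta_rot":[0,0,0]},{"gripper":0,"travel":[0.136,-0.47,0],"delta_rot":[0,0,0]},{"gripper":0,"travel":[0.136,-0.47,0],"delta_rot":[0,0,0]},{"gripper":0,"travel":[0.136,-0.47,0],"delta_rot":[0,0,0]},{"gripper":0,"travel":[0.136,-0.47,0],"delta_rot":[0,0,0]},{"gripper":0,"travel":[0.136,-0.47,0],"delta_rot":[0,0,0]},{"gripper":0,"travel":[0.136,-0.47,0],"delta_rot":[0,0,0]},{"gripper":0,"travel":[0.136,-0.47,0],"delta_rot":[0,0,0]},{"gripper":0,"travel":[0.136,-0.47,0],"delta_rot":[0,0,0]}]}}

```text
clock: 2.6
position: [0.5244, 0.202, 0.3964]
eef_rot: [3.135, -0.173, -0.007]
force: [-0.2, -0.5, 0.6]
width: -0.0002
gripper_force: 0.0
```

```bash
python3 -c "
from h import *
trav([(0,.25,.3),(0,.25,.22)])"
```

```text
press xyz [-1.000e-04  2.464e-01  3.964e-01] F [-0.2 -0.5  0.6] tool axes in press [1.    0.002] t 2.6 w -0.00016722939831790827
(0, 0.25, 0.3) [0.0007, -0.0047, 0.1205]
(0, 0.25, 0.22) [0.0012, -0.0049, 0.2205]
```

Emit:
{"op": "servo_tool", "data": {"motion": [{"gripper":0,"travel":[0,-0.005,0.05],"delta_rot":[0,0,0]},{"gripper":0,"travel":[0,-0.005,0.1],"delta_rot":[0,0,0]},{"gripper":0,"travel":[0,-0.005,0.15],"delta_rot":[0,0,0]},{"gripper":0,"travel":[0,-0.005,0.19],"delta_rot":[0,0,0]},{"gripper":0,"travel":[0,-0.005,0.218],"delta_rot":[0,0,0]},{"gripper":0,"travel":[0,-0.005,0.218],"delta_rot":[0,0,0]},{"gripper":0,"travel":[0,-0.005,0.218],"delta_rot":[0,0,0]}]}}

```text
clock: 3.18
position: [0.5245, 0.2042, 0.2236]
eef_rot: [3.136, -0.178, -0.005]
force: [0.6, -0.2, 1.1]
width: 0.0001
gripper_force: 0.0
```

```bash
cat >> h.py <<'E'
def plate(th,r): return (0,round(.125-r*np.cos(th)+.018*np.sin(th)+.0145,4),round(.038+r*np.sin(th)+.018*np.cos(th),4))
E
python3 -c "
from h import *
trav([(0,.235,.222),(0,.15,.222)]+[plate(t,.16+.025*t/1.57) for t in np.arange(1.5,-.01,-.1)])"
```

```text
press xyz [-0.0004  0.2486  0.2236] F [ 0.6 -0.2  1.1] tool axes in press [ 1.    -0.001] t 3.1833 w 5.4245985223927804e-05
(0, 0.235, 0.222) [0.0005, 0.017, 0.002]
(0, 0.15, 0.222) [0.0006, 0.1232, 0.0021]
(0, np.float64(0.1444), np.float64(0.2227)) [0.0006, 0.1302, 0.0013]
(0, np.float64(0.1263), np.float64(0.2207)) [0.0007, 0.1528, 0.0038]
(0, np.float64(0.1085), np.float64(0.2169)) [0.0007, 0.1751, 0.0086]
(0, np.float64(0.0914), np.float64(0.2115)) [0.0008, 0.1965, 0.0153]
(0, np.float64(0.075), np.float64(0.2044)) [0.0008, 0.2169, 0.0242]
(0, np.float64(0.0596), np.float64(0.1958)) [0.0009, 0.2362, 0.035]
(0, np.float64(0.0452), np.float64(0.1857)) [0.0009, 0.2542, 0.0476]
(0, np.float64(0.0321), np.float64(0.1745)) [0.001, 0.2705, 0.0617]
(0, np.float64(0.0202), np.float64(0.162)) [0.0011, 0.2854, 0.0773]
(0, np.float64(0.0097), np.float64(0.1486)) [0.0012, 0.2985, 0.0941]
(0, np.float64(0.0007), np.float64(0.1343)) [0.0012, 0.3097, 0.112]
(0, np.float64(-0.0067), np.float64(0.1194)) [0.0013, 0.319, 0.1306]
(0, np.float64(-0.0126), np.float64(0.1039)) [0.0014, 0.3263, 0.15]
(0, np.float64(-0.0169), np.float64(0.0881)) [0.0015, 0.3317, 0.1697]
(0, np.float64(-0.0195), np.float64(0.072)) [0.0015, 0.3349, 0.1899]
(0, np.float64(-0.0205), np.float64(0.056)) [0.0016, 0.3361, 0.2099]
```

Push gently to first contact and on to upright.

Emit:
{"op": "servo_tool", "data": {"motion": [{"gripper":0,"travel":[0,0.01,0.001],"delta_rot":[0,0,0]},{"gripper":0,"travel":[0,0.02,0.001],"delta_rot":[0,0,0]},{"gripper":0,"travel":[0,0.03,0.001],"delta_rot":[0,0,0]},{"gripper":0,"travel":[0,0.038,0.001],"delta_rot":[0,0,0]},{"gripper":0,"travel":[0,0.046,0.001],"delta_rot":[0,0,0]},{"gripper":0,"travel":[0,0.054,0.001],"delta_rot":[0,0,0]},{"gripper":0,"travel":[0,0.062,0.001],"delta_rot":[0,0,0]},{"gripper":0,"travel":[0,0.07,0.001],"delta_rot":[0,0,0]}]}}

```text
clock: 3.85
position: [0.5209, 0.1503, 0.2274]
eef_rot: [-3.133, 0.176, -0.01]
force: [1.1, 6.1, 6.3]
width: 0.0003
gripper_force: 3.2
```

Emit:
{"op": "servo_tool", "data": {"motion": [{"gripper":0,"travel":[0,0.01,0],"delta_rot":[0,0,0]},{"gripper":0,"travel":[0,0.02,0],"delta_rot":[0,0,0]},{"gripper":0,"travel":[0,0.03,0],"delta_rot":[0,0,0]},{"gripper":0,"travel":[0,0.04,0],"delta_rot":[0,0,0]},{"gripper":0,"travel":[0,0.05,0],"delta_rot":[0,0,0]},{"gripper":0,"travel":[0,0.06,0],"delta_rot":[0,0,0]},{"gripper":0,"travel":[0,0.071,0.001],"delta_rot":[0,0,0]},{"gripper":0,"travel":[0,0.083,0.003],"delta_rot":[0,0,0]},{"gripper":0,"travel":[0,0.094,0.005],"delta_rot":[0,0,0]},{"gripper":0,"travel":[0,0.105,0.008],"delta_rot":[0,0,0]}]}}

```text
clock: 4.68
position: [0.5102, 0.0653, 0.2186]
eef_rot: [-3.137, 0.176, -0.003]
force: [0.9, 3.0, 4.7]
width: -0.0004
gripper_force: 2.4
```

Run:
```python
from h import *
trav([plate(t,.16+.025*t/1.57) for t in np.arange(1.3,-.01,-.1)])
im,d,W=pts("side");cv2.imwrite("pics/s2.png",im[:,:,::-1])
```

```text
press xyz [0.001  0.109  0.2186] F [0.9 3.  4.7] tool axes in press [ 1. -0.] t 4.6833 w -0.00037370796252775046
(0, np.float64(0.1085), np.float64(0.2169)) [-0.0013, 0.0007, 0.0022]
(0, np.float64(0.0914), np.float64(0.2115)) [-0.0013, 0.022, 0.0089]
(0, np.float64(0.075), np.float64(0.2044)) [-0.0013, 0.0425, 0.0178]
(0, np.float64(0.0596), np.float64(0.1958)) [-0.0013, 0.0618, 0.0285]
(0, np.float64(0.0452), np.float64(0.1857)) [-0.0013, 0.0798, 0.0412]
(0, np.float64(0.0321), np.float64(0.1745)) [-0.0013, 0.0962, 0.0551]
(0, np.float64(0.0202), np.float64(0.162)) [-0.0013, 0.111, 0.0708]
(0, np.float64(0.0097), np.float64(0.1486)) [-0.0014, 0.1242, 0.0875]
(0, np.float64(0.0007), np.float64(0.1343)) [-0.0014, 0.1354, 0.1054]
(0, np.float64(-0.0067), np.float64(0.1194)) [-0.0014, 0.1447, 0.124]
(0, np.float64(-0.0126), np.float64(0.1039)) [-0.0015, 0.152, 0.1434]
(0, np.float64(-0.0169), np.float64(0.0881)) [-0.0015, 0.1574, 0.1631]
(0, np.float64(-0.0195), np.float64(0.072)) [-0.0015, 0.1607, 0.1833]
(0, np.float64(-0.0205), np.float64(0.056)) [-0.0016, 0.1619, 0.2033]
```

View pics/s2.png

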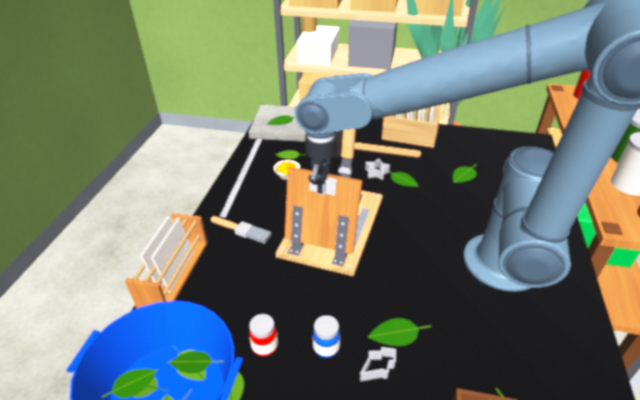

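Picture: the fingertip rests on the wear plate at (322, 185), the plate is moving past upright and everything else is untouched. I'll continue along the arc.

Emit:
{"op": "servo_tool", "data": {"motion": [{"gripper":0,"travel":[-0.001,0.011,0.006],"delta_rot":[0,0,0]},{"gripper":0,"travel":[-0.001,0.022,0.01],"delta_rot":[0,0,0]},{"gripper":0,"travel":[-0.001,0.032,0.014],"delta_rot":[0,0,0]},{"gripper":0,"travel":[-0.001,0.043,0.019],"delta_rot":[0,0,0]},{"gripper":0,"travel":[-0.001,0.053,0.024],"delta_rot":[0,0,0]},{"gripper":0,"travel":[-0.001,0.062,0.03],"delta_rot":[0,0,0]},{"gripper":0,"travel":[-0.001,0.071,0.036],"delta_rot":[0,0,0]},{"gripper":0,"travel":[-0.001,0.08,0.043],"delta_rot":[0,0,0]},{"gripper":0,"travel":[-0.001,0.088,0.049],"delta_rot":[0,0,0]},{"gripper":0,"travel":[-0.001,0.096,0.057],"delta_rot":[0,0,0]},{"gripper":0,"travel":[-0.001,0.104,0.065],"delta_rot":[0,0,0]},{"gripper":0,"travel":[-0.001,0.111,0.073],"delta_rot":[0,0,0]}]}}

```text
clock: 5.73
position: [0.4988, -0.0226, 0.1584]
eef_rot: [3.136, -0.176, -0.001]
force: [0.5, 0.0, 3.4]
width: 0.0
gripper_force: 1.4
```

Run:
```python
from h import *
trav([plate(t,.15+.02*t/1.57) for t in np.arange(.7,-.01,-.1)])
```

```text
press xyz [-0.0005  0.0203  0.1584] F [0.5 0.  3.4] tool axes in press [ 1. -0.] t 5.7333 w 7.246846036074422e-06
(0, np.float64(0.0295), np.float64(0.1541)) [0.0006, -0.0115, 0.0054]
(0, np.float64(0.0196), np.float64(0.1419)) [0.0006, 0.0009, 0.0206]
(0, np.float64(0.0109), np.float64(0.1288)) [0.0006, 0.0118, 0.037]
(0, np.float64(0.0037), np.float64(0.115)) [0.0006, 0.0208, 0.0543]
(0, np.float64(-0.0021), np.float64(0.1007)) [0.0006, 0.028, 0.0722]
(0, np.float64(-0.0064), np.float64(0.0859)) [0.0006, 0.0334, 0.0907]
(0, np.float64(-0.0092), np.float64(0.071)) [0.0006, 0.0369, 0.1093]
(0, np.float64(-0.0105), np.float64(0.056)) [0.0006, 0.0385, 0.128]
```

Emit:
{"op": "servo_tool", "data": {"motion": [{"gripper":0,"travel":[0,0.001,0.009],"delta_rot":[0,0,0]},{"gripper":0,"travel":[0,0.004,0.019],"delta_rot":[0,0,0]},{"gripper":0,"travel":[0,0.008,0.029],"delta_rot":[0,0,0]},{"gripper":0,"travel":[0,0.012,0.038],"delta_rot":[0,0,0]},{"gripper":0,"travel":[0,0.017,0.047],"delta_rot":[0,0,0]},{"gripper":0,"travel":[0,0.021,0.056],"delta_rot":[0,0,0]},{"gripper":0,"travel":[0,0.025,0.065],"delta_rot":[0,0,0]},{"gripper":0,"travel":[0,0.028,0.074],"delta_rot":[0,0,0]},{"gripper":0,"travel":[0,0.031,0.083],"delta_rot":[0,0,0]},{"gripper":0,"travel":[0,0.033,0.092],"delta_rot":[0,0,0]},{"gripper":0,"travel":[0,0.035,0.1],"delta_rot":[0,0,0]},{"gripper":0,"travel":[0,0.036,0.108],"delta_rot":[0,0,0]}]}}

```text
clock: 6.73
position: [0.4957, -0.0507, 0.0721]
eef_rot: [3.137, -0.176, -0.0]
force: [-0.4, -2.0, 3.3]
width: -0.0
gripper_force: 0.9
```

Run:
```python
from h import *
trav([(0,-.0095,.064),(0,-.01,.056)])
```

```text
press xyz [-0.0004 -0.0079  0.0721] F [-0.4 -2.   3.3] tool axes in press [ 1. -0.] t 6.7333 w -4.772411357096026e-05
(0, -0.0095, 0.064) [0.0005, 0.002, 0.0101]
(0, -0.01, 0.056) [0.0005, 0.0026, 0.0201]
```

Emit:
{"op": "servo_tool", "data": {"motion": [{"gripper":0,"travel":[0,0.001,0.005],"delta_rot":[0,0,0]},{"gripper":0,"travel":[0,0.001,0.009],"delta_rot":[0,0,0]},{"gripper":0,"travel":[0,0.001,0.013],"delta_rot":[0,0,0]},{"gripper":0,"travel":[0,0.001,0.016],"delta_rot":[0,0,0]},{"gripper":0,"travel":[0,0.001,0.018],"delta_rot":[0,0,0]},{"gripper":0,"travel":[0,0.001,0.018],"delta_rot":[0,0,0]}]}}

```text
clock: 7.23
position: [0.4956, -0.051, 0.0582]
eef_rot: [-3.136, 0.176, 0.001]
force: [0.4, 0.6, -0.1]
width: 0.0002
gripper_force: 0.0
```

Emit:
{"op": "servo_tool", "data": {"motion": [{"gripper":0,"travel":[0,0,0.001],"delta_rot":[0,0,0]},{"gripper":0,"travel":[0,0,0.002],"delta_rot":[0,0,0]},{"gripper":0,"travel":[0,0,0.003],"delta_rot":[0,0,0]},{"gripper":0,"travel":[0,0,0.003],"delta_rot":[0,0,0]}]}}

```text
clock: 7.57
position: [0.4958, -0.0512, 0.0561]
eef_rot: [-3.136, 0.176, -0.0]
force: [-0.7, -0.0, 1.8]
width: 0.0001
gripper_force: 0.6
```

Emit:
{"op": "servo_tool", "data": {"motion": [{"gripper":0,"travel":[0,0,0.001],"delta_rot":[0,0,0]},{"gripper":0,"travel":[0,0,0.002],"delta_rot":[0,0,0]},{"gripper":0,"travel":[0,0,0.003],"delta_rot":[0,0,0]},{"gripper":0,"travel":[0,0,0.003],"delta_rot":[0,0,0]}]}}

```text
clock: 7.9
position: [0.4958, -0.0512, 0.0559]
eef_rot: [-3.136, 0.175, 0.003]
force: [-11.3, 2.1, 22.0]
width: 0.0002
gripper_force: 10.8
```

Plate is closed (z 0.056, 22 N). Lift clear.

Emit:
{"op": "servo_tool", "data": {"motion": [{"gripper":0,"travel":[0,0,-0.01],"delta_rot":[0,0,0]},{"gripper":0,"travel":[0,0,-0.05],"delta_rot":[0,0,0]},{"gripper":0,"travel":[0,0,-0.1],"delta_rot":[0,0,0]},{"gripper":0,"travel":[0,0,-0.15],"delta_rot":[0,0,0]},{"gripper":0,"travel":[0,0,-0.2],"delta_rot":[0,0,0]},{"gripper":0,"travel":[0,0,-0.25],"delta_rot":[0,0,0]},{"gripper":0,"travel":[0,0,-0.3],"delta_rot":[0,0,0]},{"gripper":0,"travel":[0,0,-0.35],"delta_rot":[0,0,0]},{"gripper":0,"travel":[0,0,-0.4],"delta_rot":[0,0,0]},{"gripper":0,"travel":[0,0,-0.44],"delta_rot":[0,0,0]},{"gripper":0,"travel":[0,0,-0.44],"delta_rot":[0,0,0]}]}}

```text
clock: 8.82
position: [0.4978, -0.0518, 0.4143]
eef_rot: [3.133, -0.176, 0.022]
force: [1.0, -0.4, 1.2]
width: -0.0001
gripper_force: 0.0
```

Run:
```python
from h import *
trav([(0,-.255,.41),(0,-.255,.285)])
im,d,W=pts("top");cv2.imwrite("pics/t3.png",im[:,:,::-1])
im,d,W=pts("side");cv2.imwrite("pics/s3.png",im[:,:,::-1])
for u,v in[(345,116),(349,116),(349,125),(349,135),(312,210),(300,235),(330,240),(330,215)]: print(u,v,np.round(toP(W[v,u]),4))
```

```text
press xyz [ 0.0018 -0.0088  0.4143] F [ 1.  -0.4  1.2] tool axes in press [1. 0.] t 8.8167 w -8.687043029550947e-05
(0, -0.255, 0.41) [-0.0023, 0.3077, 0.0062]
(0, -0.255, 0.285) [-0.0045, 0.3073, 0.1624]
345 116 [ 0.0138 -0.1553  0.3004]
349 116 [ 0.0008 -0.1516  0.3046]
349 125 [-0.0016 -0.1464  0.2781]
349 135 [-0.0031 -0.1451  0.2451]
312 210 [0.0633 0.0088 0.0593]
300 235 [0.0609 0.1194 0.0566]
330 240 [-0.0277  0.1156  0.0601]
330 215 [0.0051 0.0122 0.0579]
```

View pics/s3.png

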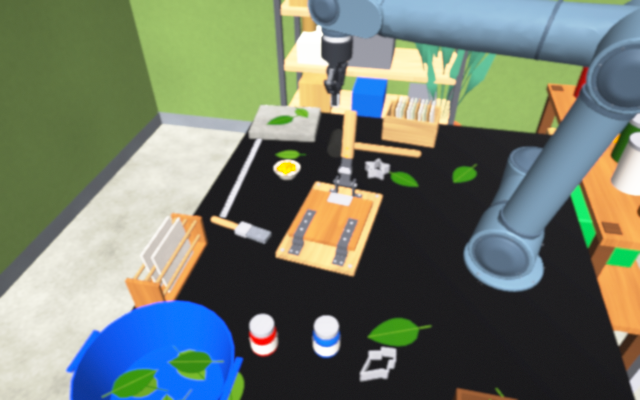

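Picture: the plate lies flat on the pack (340, 225) and the lever still stands at (348, 140). Next I move behind the lever.

Emit:
{"op": "servo_tool", "data": {"motion": [{"gripper":0,"travel":[-0.002,0.05,0],"delta_rot":[0,0,0]},{"gripper":0,"travel":[-0.002,0.1,0],"delta_rot":[0,0,0]},{"gripper":0,"travel":[-0.002,0.15,0],"delta_rot":[0,0,0]},{"gripper":0,"travel":[-0.002,0.2,0],"delta_rot":[0,0,0]},{"gripper":0,"travel":[-0.002,0.25,0],"delta_rot":[0,0,0]},{"gripper":0,"travel":[-0.002,0.307,0],"delta_rot":[0,0,0]},{"gripper":0,"travel":[-0.002,0.307,0],"delta_rot":[0,0,0]},{"gripper":0,"travel":[-0.003,0.307,0.05],"delta_rot":[0,0,0]},{"gripper":0,"travel":[-0.004,0.307,0.1],"delta_rot":[0,0,0]},{"gripper":0,"travel":[-0.004,0.307,0.15],"delta_rot":[0,0,0]},{"gripper":0,"travel":[-0.004,0.307,0.162],"delta_rot":[0,0,0]},{"gripper":0,"travel":[-0.004,0.307,0.162],"delta_rot":[0,0,0]}]}}

```text
clock: 9.92
position: [0.4631, -0.2929, 0.2707]
eef_rot: [-3.13, 0.176, 0.012]
force: [0.0, -0.3, 0.9]
width: -0.0001
gripper_force: 0.0
```

```bash
cat >> h.py <<'E'
def lever(th,r): return (0,float(round(-.13+r*np.cos(th)-.009*np.sin(th)-.0145,4)),float(round(.078+r*np.sin(th)+.009*np.cos(th),4)))
# fingertip's +y corner is at TCP +.0145: handled by the -.0145
E
python3 - <<'E'
from h import *
trav([(0,-.2,.282),(0,-.155,.282)]+[lever(t,.19+.01*t/1.57) for t in np.arange(1.5,-.01,-.1)])
E
```

```text
press xyz [-0.0057 -0.2522  0.2707] F [ 0.  -0.3  0.9] tool axes in press [1. 0.] t 9.9167 w -8.483156115447654e-05
(0, -0.2, 0.282) [0.007, -0.0653, -0.0138]
(0, -0.155, 0.282) [0.007, -0.1216, -0.0134]
(0, -0.1394, 0.2777) [0.0071, -0.141, -0.0079]
(0, -0.1196, 0.2756) [0.0071, -0.1658, -0.0051]
(0, -0.1001, 0.2715) [0.0071, -0.1901, 0.0002]
(0, -0.0813, 0.2655) [0.0072, -0.2135, 0.0078]
(0, -0.0632, 0.2577) [0.0073, -0.2361, 0.0177]
(0, -0.046, 0.2481) [0.0074, -0.2575, 0.0299]
(0, -0.0299, 0.2369) [0.0075, -0.2776, 0.044]
(0, -0.015, 0.2242) [0.0076, -0.2961, 0.06]
(0, -0.0016, 0.2102) [0.0078, -0.3127, 0.0776]
(0, 0.0104, 0.1949) [0.0079, -0.3276, 0.0968]
(0, 0.0207, 0.1785) [0.0081, -0.3403, 0.1174]
(0, 0.0293, 0.1613) [0.0083, -0.3509, 0.139]
(0, 0.0362, 0.1433) [0.0085, -0.3594, 0.1615]
(0, 0.0412, 0.1248) [0.0087, -0.3655, 0.1847]
(0, 0.0443, 0.106) [0.0088, -0.3692, 0.2082]
(0, 0.0455, 0.087) [0.009, -0.3706, 0.232]
```

Emit:
{"op": "servo_tool", "data": {"motion": [{"gripper":0,"travel":[0.004,-0.01,-0.008],"delta_rot":[0,0,0]},{"gripper":0,"travel":[0.007,-0.025,-0.013],"delta_rot":[0,0,0]},{"gripper":0,"travel":[0.007,-0.04,-0.013],"delta_rot":[0,0,0]},{"gripper":0,"travel":[0.007,-0.053,-0.013],"delta_rot":[0,0,0]},{"gripper":0,"travel":[0.007,-0.065,-0.013],"delta_rot":[0,0,0]},{"gripper":0,"travel":[0.007,-0.075,-0.013],"delta_rot":[0,0,0]},{"gripper":0,"travel":[0.007,-0.085,-0.013],"delta_rot":[0,0,0]}]}}

```text
clock: 10.5
position: [0.4785, -0.2272, 0.287]
eef_rot: [3.136, -0.175, 0.001]
force: [-0.9, -2.5, 1.7]
width: 0.0001
gripper_force: 1.3
```

Run:
```python
from h import *
trav([(0,-.155,.28)]+[lever(t,.19+.01*t/1.57) for t in np.arange(1.5,.8,-.1)])
```

```text
press xyz [ 0.0022 -0.1852  0.287 ] F [-0.9 -2.5  1.7] tool axes in press [1.    0.001] t 10.5 w 0.00014646732815421358
(0, -0.155, 0.28) [-0.0027, -0.0377, 0.0087]
(0, -0.1394, 0.2777) [-0.0027, -0.0572, 0.0115]
(0, -0.1196, 0.2756) [-0.0027, -0.082, 0.0141]
(0, -0.1001, 0.2715) [-0.0027, -0.1064, 0.0192]
(0, -0.0813, 0.2655) [-0.0027, -0.1299, 0.0267]
(0, -0.0632, 0.2577) [-0.0027, -0.1525, 0.0364]
(0, -0.046, 0.2481) [-0.0027, -0.174, 0.0484]
(0, -0.0299, 0.2369) [-0.0027, -0.1942, 0.0624]
```

Contact made at about 3 N. Swing it over.

Emit:
{"op": "servo_tool", "data": {"motion": [{"gripper":0,"travel":[-0.001,-0.01,0.003],"delta_rot":[0,0,0]},{"gripper":0,"travel":[-0.002,-0.021,0.006],"delta_rot":[0,0,0]},{"gripper":0,"travel":[-0.002,-0.033,0.009],"delta_rot":[0,0,0]},{"gripper":0,"travel":[-0.002,-0.045,0.01],"delta_rot":[0,0,0]},{"gripper":0,"travel":[-0.002,-0.057,0.012],"delta_rot":[0,0,0]},{"gripper":0,"travel":[-0.002,-0.069,0.013],"delta_rot":[0,0,0]},{"gripper":0,"travel":[-0.002,-0.082,0.015],"delta_rot":[0,0,0]},{"gripper":0,"travel":[-0.002,-0.094,0.018],"delta_rot":[0,0,0]},{"gripper":0,"travel":[-0.002,-0.106,0.021],"delta_rot":[0,0,0]},{"gripper":0,"travel":[-0.002,-0.118,0.025],"delta_rot":[0,0,0]},{"gripper":0,"travel":[-0.002,-0.13,0.029],"delta_rot":[0,0,0]},{"gripper":0,"travel":[-0.002,-0.141,0.034],"delta_rot":[0,0,0]}]}}

```text
clock: 11.5
position: [0.4894, -0.1148, 0.2592]
eef_rot: [3.137, -0.176, 0.0]
force: [-0.7, -1.0, 1.2]
width: 0.0001
gripper_force: 0.9
```

Run:
```python
from h import *
trav([lever(t,.19+.01*t/1.57) for t in np.arange(1.2,.29,-.1)])
im,d,W=pts("side");cv2.imwrite("pics/s4.png",im[:,:,::-1])
```

```text
press xyz [ 0.0005 -0.0723  0.2592] F [-0.7 -1.   1.2] tool axes in press [1. 0.] t 11.5 w 7.739742186867421e-05
(0, -0.0813, 0.2655) [-0.0006, 0.0112, -0.0079]
(0, -0.0632, 0.2577) [-0.0006, -0.0114, 0.0018]
(0, -0.046, 0.2481) [-0.0006, -0.0329, 0.0138]
(0, -0.0299, 0.2369) [-0.0006, -0.053, 0.0278]
(0, -0.015, 0.2242) [-0.0006, -0.0716, 0.0437]
(0, -0.0016, 0.2102) [-0.0006, -0.0884, 0.0612]
(0, 0.0104, 0.1949) [-0.0006, -0.1034, 0.0803]
(0, 0.0207, 0.1785) [-0.0006, -0.1163, 0.1008]
(0, 0.0293, 0.1613) [-0.0006, -0.127, 0.1223]
(0, 0.0362, 0.1433) [-0.0006, -0.1356, 0.1448]
```

View pics/s4.png

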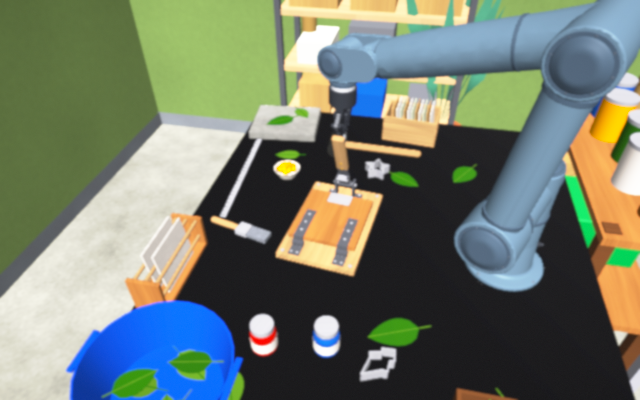

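Picture: the lever handle at (340, 150) has swung past upright with the fingers behind it, and the plate stays flat. Continue.

Emit:
{"op": "servo_tool", "data": {"motion": [{"gripper":0,"travel":[-0.001,-0.011,0.004],"delta_rot":[0,0,0]},{"gripper":0,"travel":[-0.001,-0.022,0.009],"delta_rot":[0,0,0]},{"gripper":0,"travel":[-0.001,-0.033,0.015],"delta_rot":[0,0,0]},{"gripper":0,"travel":[-0.001,-0.043,0.021],"delta_rot":[0,0,0]},{"gripper":0,"travel":[-0.001,-0.053,0.028],"delta_rot":[0,0,0]},{"gripper":0,"travel":[-0.001,-0.062,0.036],"delta_rot":[0,0,0]},{"gripper":0,"travel":[-0.001,-0.071,0.044],"delta_rot":[0,0,0]},{"gripper":0,"travel":[-0.001,-0.08,0.052],"delta_rot":[0,0,0]},{"gripper":0,"travel":[-0.001,-0.088,0.061],"delta_rot":[0,0,0]},{"gripper":0,"travel":[-0.001,-0.096,0.071],"delta_rot":[0,0,0]},{"gripper":0,"travel":[-0.001,-0.103,0.08],"delta_rot":[0,0,0]},{"gripper":0,"travel":[-0.001,-0.11,0.09],"delta_rot":[0,0,0]}]}}

```text
clock: 12.55
position: [0.4983, -0.0276, 0.1864]
eef_rot: [-3.136, 0.176, 0.001]
force: [0.1, -0.7, 2.0]
width: -0.0002
gripper_force: 0.6
```

Run:
```python
from h import *
trav([lever(t,.19+.01*t/1.57) for t in np.arange(.6,-.01,-.1)])
```

```text
press xyz [-0.0004  0.0153  0.1864] F [ 0.1 -0.7  2. ] tool axes in press [ 1. -0.] t 12.55 w -0.00022655138978126062
(0, 0.0104, 0.1949) [0.0005, 0.0062, -0.0106]
(0, 0.0207, 0.1785) [0.0005, -0.0067, 0.0099]
(0, 0.0293, 0.1613) [0.0005, -0.0174, 0.0314]
(0, 0.0362, 0.1433) [0.0005, -0.0261, 0.0539]
(0, 0.0412, 0.1248) [0.0005, -0.0323, 0.077]
(0, 0.0443, 0.106) [0.0005, -0.0362, 0.1005]
(0, 0.0455, 0.087) [0.0005, -0.0377, 0.1243]
```

Emit:
{"op": "servo_tool", "data": {"motion": [{"gripper":0,"travel":[0,-0.006,0.01],"delta_rot":[0,0,0]},{"gripper":0,"travel":[0,-0.012,0.02],"delta_rot":[0,0,0]},{"gripper":0,"travel":[0,-0.017,0.031],"delta_rot":[0,0,0]},{"gripper":0,"travel":[0,-0.022,0.042],"delta_rot":[0,0,0]},{"gripper":0,"travel":[0,-0.026,0.053],"delta_rot":[0,0,0]},{"gripper":0,"travel":[0,-0.029,0.064],"delta_rot":[0,0,0]},{"gripper":0,"travel":[0,-0.032,0.075],"delta_rot":[0,0,0]},{"gripper":0,"travel":[0,-0.034,0.086],"delta_rot":[0,0,0]},{"gripper":0,"travel":[0,-0.036,0.096],"delta_rot":[0,0,0]},{"gripper":0,"travel":[0,-0.037,0.105],"delta_rot":[0,0,0]},{"gripper":0,"travel":[0,-0.037,0.11],"delta_rot":[0,0,0]},{"gripper":0,"travel":[0,-0.037,0.113],"delta_rot":[0,0,0]}]}}

```text
clock: 13.55
position: [0.5013, 0.0012, 0.096]
eef_rot: [-3.136, 0.176, 0.002]
force: [-0.4, 0.6, -0.1]
width: 0.0001
gripper_force: 0.4
```

Run:
```python
from h import *
trav([(0,.0455,.087)])
```

```text
press xyz [-0.0007  0.0443  0.096 ] F [-0.4  0.6 -0.1] tool axes in press [ 1. -0.] t 13.55 w 0.00011450471690798271
(0, 0.0455, 0.087) [0.0009, -0.0015, 0.0113]
```

Emit:
{"op": "servo_tool", "data": {"motion": [{"gripper":0,"travel":[0,0,0.002],"delta_rot":[0,0,0]},{"gripper":0,"travel":[0,0,0.004],"delta_rot":[0,0,0]},{"gripper":0,"travel":[0,0,0.006],"delta_rot":[0,0,0]},{"gripper":0,"travel":[0,0,0.008],"delta_rot":[0,0,0]},{"gripper":0,"travel":[0,0,0.009],"delta_rot":[0,0,0]},{"gripper":0,"travel":[0,0,0.009],"delta_rot":[0,0,0]}]}}

```text
clock: 14.05
position: [0.5018, 0.0011, 0.0897]
eef_rot: [3.136, -0.176, 0.001]
force: [0.2, -0.1, 0.4]
width: -0.0003
gripper_force: 0.0
```

Emit:
{"op": "servo_tool", "data": {"motion": [{"gripper":0,"travel":[0,0,0.001],"delta_rot":[0,0,0]},{"gripper":0,"travel":[0,0,0.002],"delta_rot":[0,0,0]},{"gripper":0,"travel":[0,0,0.003],"delta_rot":[0,0,0]},{"gripper":0,"travel":[0,0,0.003],"delta_rot":[0,0,0]},{"gripper":0,"travel":[0,0,0.003],"delta_rot":[0,0,0]}]}}

```text
clock: 14.47
position: [0.5016, 0.0011, 0.0872]
eef_rot: [3.137, -0.176, -0.0]
force: [0.7, -0.5, -0.4]
width: 0.0
gripper_force: 0.1
```

Emit:
{"op": "servo_tool", "data": {"motion": [{"gripper":0,"travel":[0,0,0.001],"delta_rot":[0,0,0]},{"gripper":0,"travel":[0,0,0.002],"delta_rot":[0,0,0]},{"gripper":0,"travel":[0,0,0.002],"delta_rot":[0,0,0]},{"gripper":0,"travel":[0,0,0.002],"delta_rot":[0,0,0]}]}}

```text
clock: 14.8
position: [0.5017, 0.0012, 0.0863]
eef_rot: [3.137, -0.176, -0.001]
force: [-2.6, 0.7, 5.1]
width: 0.0001
gripper_force: 3.1
```

Emit:
{"op": "servo_tool", "data": {"motion": [{"gripper":0,"travel":[0,0,0.001],"delta_rot":[0,0,0]},{"gripper":0,"travel":[0,0,0.0015],"delta_rot":[0,0,0]},{"gripper":0,"travel":[0,0,0.0015],"delta_rot":[0,0,0]},{"gripper":0,"travel":[0,0,0.0015],"delta_rot":[0,0,0]}]}}

```text
clock: 15.13
position: [0.5018, 0.0012, 0.086]
eef_rot: [3.137, -0.176, -0.002]
force: [-6.4, 1.6, 13.2]
width: -0.0001
gripper_force: 6.5
```

Emit:
{"op": "servo_tool", "data": {"motion": [{"gripper":0,"travel":[0,0,0.0004],"delta_rot":[0,0,0]},{"gripper":0,"travel":[0,0,0.0004],"delta_rot":[0,0,0]},{"gripper":0,"travel":[0,0,0.0004],"delta_rot":[0,0,0]},{"gripper":0,"travel":[0,0,0.0004],"delta_rot":[0,0,0]},{"gripper":0,"travel":[0,0,0.0004],"delta_rot":[0,0,0]},{"gripper":0,"travel":[0,0,0.0004],"delta_rot":[0,0,0]},{"gripper":0,"travel":[0,0,0.0004],"delta_rot":[0,0,0]},{"gripper":0,"travel":[0,0,0.0004],"delta_rot":[0,0,0]},{"gripper":0,"travel":[0,0,0.0004],"delta_rot":[0,0,0]},{"gripper":0,"travel":[0,0,0.0004],"delta_rot":[0,0,0]}]}}

```text
clock: 15.97
position: [0.5018, 0.0012, 0.0859]
eef_rot: [3.137, -0.176, -0.002]
force: [-7.3, 1.0, 14.9]
width: -0.0002
gripper_force: 7.4
```

Run:
```python
from h import *
im,d,W=pts("side");cv2.imwrite("pics/s5.png",im[:,:,::-1]);trav([])
```

```text
press xyz [-0.0002  0.0443  0.0859] F [-7.3  2.  15.2] tool axes in press [1. 0.] t 16.0167 w -7.215607943721301e-05
```

View pics/s5.png

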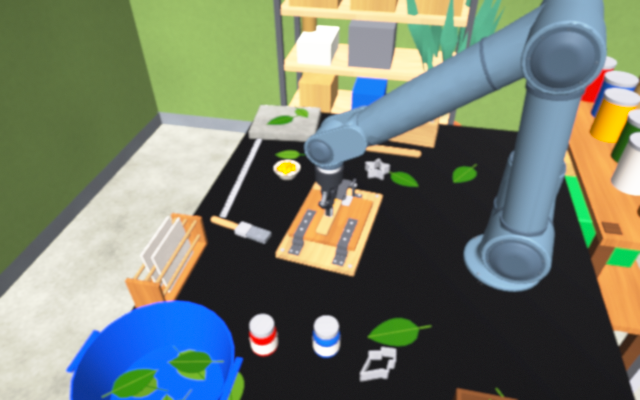

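The lever lies flat over the closed plate with the fingers pressing on it at (328, 210). The push is steady at about 15 N, and nothing else has moved.

```bash
python3 -c "
from cell import *
print(hand_in())"
```

```text
the job is handed in; nothing more can be done
None
```

The job is handed in: the plate is closed on the pack, and the fingers hold the lever down over it with a steady 15 N or so (no verdict came back).

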